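Brush out a sample vial and snap its cap on

TASK

Clean and close the open glass sample vial in the rack. Work the brush that stands in it up and down twice: each time lift it until most of its bristles are out of the vial, then push it right back to the bottom; then stand the brush in the steel cup and let go of it. Put the loose blue snap cap on the vial, press until it clicks over the rubber ring, keep pressing until the cap is fully home, and finish while still pressing firmly down on it, with the vial standing in its socket. Do not upset the cup or disturb the closed vial, the white label roll or the spice jar.

Things in the scene. Friction and masses are not known exactly. Their poses are not given: they have to be found in the camera images.
- vial: Open clear glass sample vial with a white writing patch; the brush stands in it. Outside diameter 36 mm, bore 28 mm, 105 mm tall, about 0.2 kg; origin at the centre of its underside, z up along its axis. It stands loose, 38 mm deep, in a socket of the rack with about 1 mm of play all round. The last 5 mm below its mouth taper slightly.
- vial_mouth (a point): Centre of the open vial's mouth, at the level of the glass rim, 105 mm above the vial's underside.
- vial_floor (a point): Centre of the open vial's inner floor, 6 mm above its underside.
- rack: White plastic vial rack, 72 mm (its x) by 244 mm (its y) by 46 mm high, fixed to the worktop; origin at the centre of its underside. Three sockets in a row, at -82, 0 and +82 mm along its y, floor 8 mm above the worktop. The middle one is empty; the open vial stands in one of the outer ones, the closed vial in the other.
- brush: Vial brush standing upright in the open vial: dark round bristle head 28 mm across and 62 mm long at the lower end (stiff core 24 mm across), thin twisted wire, orange grip 18 mm in diameter from 120 to 194 mm above the tip, small wire eye on top to 211 mm; 45 g. Origin at the tip of the bristles (lower end), z up along the brush towards the grip.
- brush_grip (a point): Point on the brush's axis in the middle of the orange grip, 160 mm above the tip of the bristles.
- cap: Loose blue snap cap lying mouth down on the worktop: ribbed skirt 50 mm in diameter, 23 mm high, 30 g. Origin at the centre of its lower edge (the mouth), z up; flat 4 mm top. Inside diameter 43 mm, rounded inward lip of 39 mm at the mouth, which centres itself over the tapered vial mouth. Fully home, its top rests on the glass rim and its lower edge is 86 mm above the vial's underside.
- cap_seat (a point): Centre of the underside of the cap's top, 19 mm above the cap's lower edge; it meets vial_mouth when the cap is home.
- cup: Empty steel cup for the brush, tapered, 74 mm across the rim, 54 mm across the foot, 99 mm tall, inner floor 2 mm up, 0.14 kg, loose; origin at the centre of its underside.
- closed_vial: Bystander: a second vial of the same kind with its blue cap on, standing in the other outer socket of the rack, 109 mm tall with cap; origin at the centre of its underside. Leave it in place.
- label_roll: Bystander: white roll of labels standing on its face, 100 mm across, 60 mm high, 0.25 kg, loose; origin at the centre of its underside. Leave it in place.
- yeast_jar: Bystander: spice jar with a red lid, 47 mm across, 97 mm tall, loose; origin at the centre of its underside. Leave it in place.
- vial_ring (a point): Middle of the black sprung rubber ring round the vial's neck, 12.8 mm below the mouth; ring 42 mm across, 6 mm thick. The cap's lip meets it 8 mm before home and rests on it; it takes a push of about 8 to 15 N to squeeze past, then the push drops suddenly. At the click the vial may hop a few mm in its socket and goes back down as the push goes on.
- filler: White bottle filling machine to the right of the rack, fixed, up to 344 mm tall; origin on the worktop under its middle. An obstacle: swing in above or in front of it. The red floor capper further right reaches about 200 mm above the worktop.
- test_jar: Yellow test jar with a hydrometer behind the cup, fixed, 72 mm across the foot, 238 mm tall; origin at the centre of its underside. An obstacle only.
Mind the look-alikes: they are no part of the job. What is shaped like the brush but red is not meant.

How it is judged (in metres and radians):
On the way, in this order (a step that is already met when the one before it is completed fails the run):
1. first stroke: the brush is drawn up inside the vial, its tip at least 42 mm above the vial's floor (z of brush in the frame of vial_floor between 0.042 and 0.099 m and horizontal distance between brush and vial_floor below 0.014 m), for 0.05 s.
2. first stroke: the brush is back at the bottom, its tip within 8 mm of the vial's floor (z of brush in the frame of vial_floor below 0.008 m and horizontal distance between brush and vial_floor below 0.012 m), for 0.05 s.
3. second stroke: drawn up again (all of step 1), for 0.05 s.
4. second stroke: back at the bottom (all of step 2), for 0.05 s.
5. the brush stands in the upright cup, let go (z of brush in the frame of cup below 0.035 m and horizontal distance between brush and cup below 0.035 m and angle between brush's own z axis and vertical below 0.9 rad and angle between cup's own z axis and vertical below 0.15 rad and contact force between each of the fingers, the arm and brush below 0.05 N), for 0.2 s.
At the end, for the whole second after the job is handed in: Still pressing the cap down with at least 5 N at the end; cap home on the open vial (within 1.5 mm of the rim, straight, centred to 3 mm), vial upright and fully down in its socket; brush let go and at rest in the upright cup on the worktop (all of step 5 and z of cap_seat in the frame of vial_mouth between -0.002 and 0.0015 m and horizontal distance between cap_seat and vial_mouth below 0.003 m and angle between the z axis of cap and the z axis of vial, either way round below 0.06 rad and contact force between cap and vial above 5 N and contact force between any of the fingers, the arm and cap above 3 N and z of vial in the frame of rack below 0.0105 m and angle between vial's own z axis and vertical below 0.1 rad and linear speed of brush below 0.03 m/s and height (world z) of cup below 0.01 m); the arm keeps its last pose, push and grip.
It fails at once if the closed vial, the label roll or the spice jar is moved by more than 25 mm (distance of any of closed_vial, label_roll, yeast_jar from where it was at the start of the episode above 0.025 m).
It fails at once if the closed vial, the label roll or the spice jar is tipped over (angle between any of closed_vial, label_roll, yeast_jar's own z axis and vertical above 0.4 rad).
It fails at once if the cup is upset (angle between cup's own z axis and vertical above 0.6 rad).
It also fails if it takes over 72 s, if anything falls off the work surface, if the arm or the gripper's body presses on something with over 40 N, if the wrist force passes 120 N, or if a joint passes its speed limit or range.

ROBOT

A 6-joint arm with a two-finger parallel gripper is mounted at the origin on a cart in front of the work surface, level with it; the furniture and walls round the work are solid. World frame = base frame: x ahead of the robot, y to its left, z up, the work surface at z = 0. Lengths are in mm, angles in rad, forces in N, time in s.
With the tool pointing down it reaches from about 275 to 750 mm from the base axis. Payload 10.2 kg.
Tool frame: the origin (TCP) lies on the front face of the gripper's body, between the roots of the fingers; the fingertips stand 73 mm ahead of it and the grasp point (between the pads) lies 54 mm ahead of it; z points along the fingers, y is the line along which they close (so a half turn about z gives the same grasp; the last joint's range is limited). The gripper opens to 85 mm and grips with 20 to 120 N. Pads are 22 mm wide; open, the fingers measure 114 mm over their backs; the gripper's body (76 mm by 85 mm) begins 54 mm behind the grasp point. The pads swing forward as they close: fully open they stand 13 mm farther back than shut.
Start: joints at [-1.561, 0.313, 1.498, -0, 1.331, -0.223], TCP at [121.105, -510.848, 303.894] pointing down, gripper open.
Joint ranges: [-2.94, 2.94], [-0.97, 2.17], [0.19, 2.56], [-1.23, 4.37], [0.02, 3.11], [-2.88, 2.88]. Speed limits (rad/s): [2.39, 2.39, 3.01, 3.14, 3.14, 3.14].

INTERFACE

Orientations are given as a unit quaternion [w, x, y, z].
In Python, from rig import * gives the robot as it stands.
- The arm moves only by the tool step_arm, never from a script. Its argument "plan" is a list of rows, each an object with "offset": the shift along the tool's x, y, z in cm, a list of three; "rot": the turn, a rotation vector about the tool's x, y, z in degrees, a list of three; "gripper": the finger opening in cm, from 0 to 8.54. In form: [{"offset": [x, y, z], "rot": [wx, wy, wz], "gripper": gripper}, ...]. A call has 1 to 12 rows; each row is the pose to reach, as a shift and turn from the pose commanded when the call began, along the tool's axes at that moment; what a row does not reach only later rows make up. A row lasts 1/10 s, in which the tool goes at most 50 mm and 8.59 degrees, less where a joint would pass 70% of its speed; a pose out of reach is approached as far as the arm can. A call with a gripper value outside its range is refused whole. The fingers move at their own pace and stop on an object; "squeeze" is the grip in N (left out, the last holds). Time passes only in rows, so rows that repeat a pose let the fingers close. It gives the time, the measured TCP pose, the force, the opening and the grip force at its end, in the units of the state.
- sense(): the state, without advancing time (a new reading comes with each control period).
- capture(name): name is "side" or "top" or "wrist"; returns a dict with "color" (400x640x3 uint8, red, green, blue), "depth" (400x640 float32, mm along the optical axis (not along the pixel's ray), 0 where there is no reading), "vertical_fov" (degrees; the focal length in pixels is half the picture's height over the tangent of half this angle, whatever the lens; pixels are square), "cx", "cy" (the principal point, pixels), "k1" (the pictures are not rectified: a ray, as slopes to the right and down, at radius r is drawn at 1 + k1 r^2 times it, then the intrinsics apply), "rvec" (rotation vector, rad) and "tvec" (3), from world to camera coordinates, as OpenCV has them; the wrist camera has in their place "mount" (4x4, takes a point from camera to tool coordinates, whose origin is the TCP and whose axes are the flange's). Camera axes: x right, y down, z forward; pixel columns grow to the right and rows downward; lengths in mm; the calibration is good to about 2 mm. A picture is of the moment at which its call begins: read the wrist's pose just before it.
- finish_job(): hands the job in; it is judged then, once.
The state is a dict: "time_s": time; "joints": joint angles; "dq": joint speeds; "tau": joint torques, N m; "eef_pos": TCP position; "ee_rot": TCP orientation; "force": force on the tool from outside, world axes, zero at the start; "wrist_torque": the same for the moment, N m; "grip_width": opening from 0.0 (shut) to 1.0 (fully open); "grip_force": force on a finger pad.
Only numpy, scipy, OpenCV 4.12 (cv2) and the standard library are available. Lean on these libraries where they do the work, as an engineer would, in place of code of your own. Each camera call takes 0.05 s, during which the arm holds its last target. There are 200 camera calls.

## Working session

There is one attempt and no reset: what is moved stays moved. The work goes in short steps, Python scripts to look and compute and a tool call to move; the robot and the scene stay as the last step left them, time stands still between calls to the robot, and variables do not carry over. Pictures are saved under pics/ and viewed, at most 10 in all, crops included, and the job is handed in when it is done.

Besides the shell and the picture viewer there is one more tool, called after "Emit:" by a JSON object that holds its "method" and its "body", one argument or row to a line. step_arm: Moves the arm, as the interface text tells. Its arguments: {"type":"object","properties":{"plan":{"type":"array"},"squeeze":{"type":"number"}},"required":["plan"]}

```bash
mkdir -p pics; ls
cat > h.py <<'E'
import numpy as np, cv2, pickle
from scipy.spatial.transform import Rotation as R
from rig import *
def Rt(c,s=None):
    if 'rvec' in c:
        Rm=cv2.Rodrigues(np.array(c['rvec'],float))[0]; t=np.array(c['tvec'],float).ravel()
        return Rm.T, -Rm.T@t   # cam->world
    M=np.array(c['mount']); q=s['ee_rot']; T=R.from_quat([q[1],q[2],q[3],q[0]]).as_matrix()
    return T@M[:3,:3], T@M[:3,3]+np.array(s['eef_pos'])
def slopes(c,uv):
    f=200/np.tan(np.radians(c['vertical_fov'])/2)
    d=(np.atleast_2d(uv).astype(float)-[c['cx'],c['cy']])/f
    u=d.copy()
    for _ in range(20): u=d/(1+c['k1']*(u**2).sum(1,keepdims=True))
    return np.c_[u,np.ones(len(u))]
def toplane(c,uv,z,s=None):
    A,o=Rt(c,s); r=slopes(c,uv)@A.T
    return o+r*((z-o[2])/r[:,2:3])
def topt(c,uv,s=None):
    A,o=Rt(c,s); uv=np.atleast_2d(uv); d=c['depth'][uv[:,1].astype(int),uv[:,0].astype(int)]
    return o+(slopes(c,uv)*d[:,None])@A.T
def cloud(c,s=None):
    v,u=np.mgrid[:400,:640]; P=topt(c,np.c_[u.ravel(),v.ravel()],s).reshape(400,640,3)
    P[c['depth']==0]=np.nan; return P
E
python3 - <<'E'
from h import *
s=sense(); print(s)
ims=[]
for n in ('side','top','wrist'):
    c=capture(n); pickle.dump((c,s),open(n+'.pkl','wb')); cv2.imwrite(f'pics/{n}0.png',c['color'][...,::-1]); print(n,{k:v for k,v in c.items() if k not in('color','depth')})
E
```

```text
pics
{'time_s': 0.0, 'joints': array([-1.56136528e+00,  3.13456616e-01,  1.49841273e+00, -8.71239476e-06,
        1.33098865e+00, -2.23413541e-01]), 'dq': array([ 5.27536277e-05,  1.36522926e-03,  2.93368499e-04, -2.58104532e-04,
       -1.38547416e-03, -6.95264840e-04]), 'tau': array([ 1.20403911e-04, -4.12271261e+01, -2.59742600e+01, -2.06619329e-04,
        4.17665608e-03, -1.50545816e-06]), 'eef_pos': array([ 121.11999179, -510.6776799 ,  303.34079571]), 'ee_rot': array([-6.29504792e-04,  9.93230257e-01,  1.16160476e-01,  6.33544649e-05]), 'force': array([-0.03470109,  0.26376187,  0.55172136]), 'wrist_torque': array([-0.03528492, -0.03374012, -0.00793667]), 'grip_force': 0.0, 'grip_width': 0.9951159175435639}
side {'vertical_fov': 46.49060083899687, 'cx': 322.86934569526994, 'cy': 199.58964402606117, 'k1': -0.09279891385907015, 'rvec': array([ 0.70684808, -2.80709083,  0.80932455]), 'tvec': array([ 572.1940888 ,  235.18952029, 1139.58190222])}
top {'vertical_fov': 47.979495488476594, 'cx': 322.2614454284298, 'cy': 197.1292091762399, 'k1': -0.11025643043604506, 'rvec': array([ 2.16514365, -2.17984396,  0.05390036]), 'tvec': array([ 130.3873785 ,  586.59005005, 1476.10272217])}
wrist {'vertical_fov': 65.58873944458644, 'cx': 318.90005174874176, 'cy': 200.09757884573196, 'k1': -0.0022961379343189765, 'mount': array([[-2.00831479e-05, -9.57189025e-01, -2.89463589e-01,
         7.36591788e+01],
       [ 9.99999679e-01,  2.12648098e-04, -7.72558539e-04,
        -8.18961852e-01],
       [ 8.01038437e-04, -2.89463511e-01,  9.57188714e-01,
        -6.94950407e+01],
       [ 0.00000000e+00,  0.00000000e+00,  0.00000000e+00,
         1.00000000e+00]])}
```

View pics/side0.png

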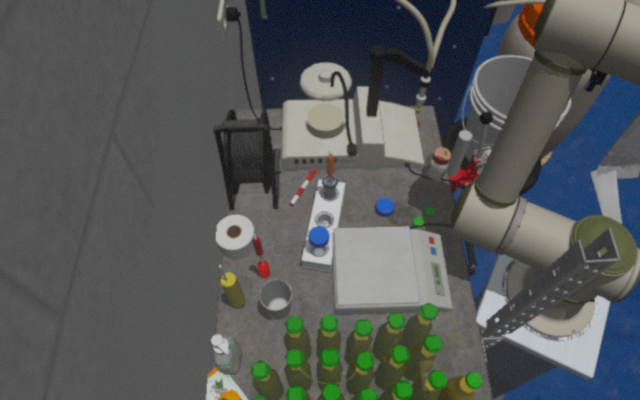

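View pics/top0.png

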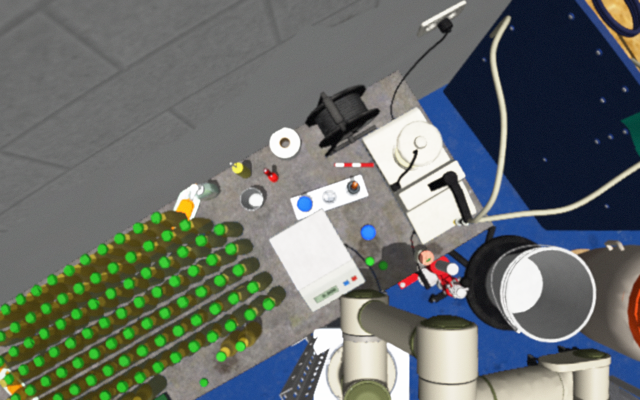

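The side and top views show these items (side pixels, then top pixels):

| Item | Side | Top |
|---|---|---|
| Brush in the open vial, at the rack's filler end | (330,165) | (353,185) |
| Closed vial | (318,236) | (305,204) |
| Loose cap | (385,207) | (368,232) |
| Cup | (276,297) | (253,197) |
| Label roll | (234,232) | (285,143) |

The filler sits right behind the brush, at (285–420,130) in the side view.

Run:
```python
from h import *
from scipy import ndimage
for n in('top','side'):
    c,s=pickle.load(open(n+'.pkl','rb')); P=cloud(c); hsv=cv2.cvtColor(c['color'],cv2.COLOR_RGB2HSV)
    H,S,V=hsv[...,0],hsv[...,1],hsv[...,2]
    print(n,'cam',Rt(c)[1].round())
    def blobs(name,m,mn=15,box=None):
        if box: b=np.zeros_like(m); b[box[1]:box[3],box[0]:box[2]]=1; m=m&(b>0)
        l,k=ndimage.label(m)
        for i in range(1,k+1):
            q=l==i
            if q.sum()>=mn:
                v,u=np.nonzero(q); p=P[q]; print(name,q.sum(),(u.mean().round(1),v.mean().round(1)),(u.min(),u.max(),v.min(),v.max()),'med',np.nanmedian(p,0).round(),'zmax',np.nanpercentile(p[:,2],95).round())
    blobs('blue',(H>105)&(H<125)&(S>180)&(V>120),40,(250,150,450,280) )
    blobs('orange',(H>=4)&(H<18)&(S>120),5,(300,140,420,220))
    blobs('red',((H<4)|(H>175))&(S>150),10,(200,120,500,300))
    for nm,uv in dict(top=dict(cup=(253,190),filler=(415,145),fillerarm=(445,182),jar=(237,168),vialrim=(353,190),white=(285,130),scale=(310,250),capper=(430,275)),side=dict(cup=(276,290),filler=(320,120),filler2=(375,110),rack=(325,205),roll=(245,235),scale=(370,260),jar=(230,285)))[n].items():
        print(nm,topt(c,np.array([uv])).round())
    # cup & cap via planes
    if n=='top':
        print('cap@23',toplane(c,(368,232),23).round(1),'cup@99',toplane(c,(253,197),99).round(1),'closed@109',toplane(c,(305,204),109+8).round(1))
    cv2.imwrite(f'pics/{n}z.png',cv2.resize(c['color'][(130 if n=='top' else 120):(290 if n=='top' else 330),200:460,::-1],None,fx=3,fy=3 if n=='top' else 2.8,interpolation=cv2.INTER_CUBIC))
```

```text
top cam [ 477.   91. 1518.]
blue 155 (np.float64(304.3), np.float64(203.5)) (np.int64(298), np.int64(311), np.int64(197), np.int64(210)) med [560. 181. 116.] zmax 121.0
blue 163 (np.float64(367.6), np.float64(231.9)) (np.int64(361), np.int64(374), np.int64(225), np.int64(239)) med [470. -24.  22.] zmax 27.0
orange 29 (np.float64(354.1), np.float64(185.3)) (np.int64(351), np.int64(357), np.int64(182), np.int64(188)) med [609.  29. 205.] zmax 213.0
red 25 (np.float64(347.6), np.float64(164.5)) (np.int64(345), np.int64(351), np.int64(163), np.int64(166)) med [699.  39.  11.] zmax 15.0
red 47 (np.float64(367.1), np.float64(164.5)) (np.int64(361), np.int64(373), np.int64(163), np.int64(166)) med [698. -25.  12.] zmax 17.0
red 86 (np.float64(271.7), np.float64(175.8)) (np.int64(265), np.int64(277), np.int64(170), np.int64(181)) med [651. 287.  60.] zmax 194.0
red 290 (np.float64(440.9), np.float64(273.8)) (np.int64(427), np.int64(452), np.int64(256), np.int64(294)) med [ 321. -291.  -59.] zmax -15.0
red 122 (np.float64(409.5), np.float64(278.7)) (np.int64(398), np.int64(418), np.int64(273)
[... 1120 characters left out ...]
loat64(174.5)) (np.int64(307), np.int64(315), np.int64(170), np.int64(179)) med [700. -23.  14.] zmax 18.0
red 21 (np.float64(299.8), np.float64(191.2)) (np.int64(297), np.int64(302), np.int64(188), np.int64(194)) med [701.  41.  14.] zmax 18.0
red 43 (np.float64(257.0), np.float64(243.1)) (np.int64(254), np.int64(260), np.int64(237), np.int64(249)) med [653. 296. 190.] zmax 201.0
red 146 (np.float64(263.6), np.float64(269.4)) (np.int64(258), np.int64(269), np.int64(261), np.int64(277)) med [652. 298.  55.] zmax 64.0
cup [[598. 329.  51.]]
filler [[ 733. -138.  113.]]
filler2 [[ 602. -211.  151.]]
rack [[608.  65.  49.]]
roll [[737. 246.  66.]]
scale [[434. 163.  72.]]
jar [[664. 395. 151.]]
```

View pics/sidez.png

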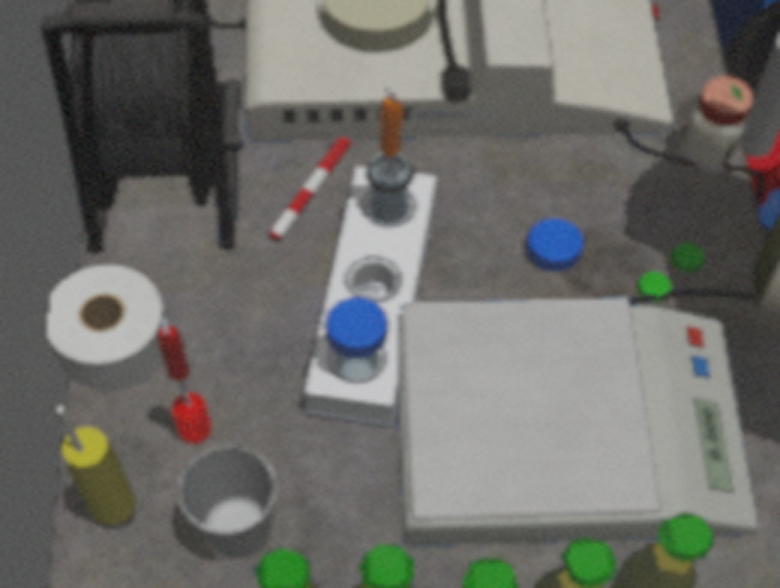

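The close-up matches the map: open vial near (608,29), loose cap (471,-24), cup about (584,345), with the test jar and red look-alike brush behind the cup. I'll raise the arm, swing in above the brush and look from close by.

Emit:
{"method": "step_arm", "body": {
  "plan": [
    {"offset":[0,0,-5],"rot":[0,0,0],"gripper":8.5},
    {"offset":[0,0,-10],"rot":[0,0,0],"gripper":8.5},
    {"offset":[0,0,-12.7],"rot":[0,0,0],"gripper":8.5},
    {"offset":[4,-3,-12.7],"rot":[0,0,0],"gripper":8.5},
    {"offset":[8,-6,-12.7],"rot":[0,0,0],"gripper":8.5},
    {"offset":[12,-9,-12.7],"rot":[0,0,0],"gripper":8.5},
    {"offset":[16,-12,-12.7],"rot":[0,0,0],"gripper":8.5},
    {"offset":[20,-15,-12.7],"rot":[0,0,0],"gripper":8.5},
    {"offset":[24,-18,-12.7],"rot":[0,0,0],"gripper":8.5},
    {"offset":[28,-21,-12.7],"rot":[0,0,0],"gripper":8.5},
    {"offset":[32,-24,-12.7],"rot":[0,0,0],"gripper":8.5},
    {"offset":[36,-27,-12.7],"rot":[0,0,0],"gripper":8.5}
  ]
}}

```text
time_s: 1.35
eef_pos: [409.9, -163.1, 430.9]
ee_rot: [0.0, 0.993, 0.116, 0.0]
force: [0.3, -0.9, 0.1]
grip_width: 0.992
grip_force: 0.0
```

Run:
```python
from h import *
s=sense(); print(s['time_s'],s['eef_pos'],s['ee_rot'],s['joints'])
P=[]
for n in('top','side'):
    c,_=pickle.load(open(n+'.pkl','rb')); P.append(cloud(c).reshape(-1,3))
P=np.vstack(P); P=P[~np.isnan(P).any(1)]
for name,q in dict(vial=(610,30),cup=(584,345),cap=(471,-24)).items():
    d=np.hypot(P[:,0]-q[0],P[:,1]-q[1]); a=np.degrees(np.arctan2(P[:,1]-q[1],P[:,0]-q[0]))
    for zl in((35,90),(90,150),(150,400)):
        m=(P[:,2]>zl[0])&(P[:,2]<zl[1])&(d<170)
        print(name,zl,[(k,d[m&(abs(a-k)<15)].min().round()) for k in range(-165,180,30) if (m&(abs(a-k)<15)).sum()>2])
```

```text
1.35 [ 409.94702637 -163.12417095  430.92703545] [7.74408639e-05 9.93239564e-01 1.16082552e-01 5.28034323e-05] [-6.45436564e-01  6.15474452e-02  1.47594351e+00 -3.92040173e-05
  1.60391838e+00  6.92668757e-01]
vial (35, 90) [(-165, np.float64(4.0)), (-135, np.float64(1.0)), (-105, np.float64(4.0)), (-75, np.float64(17.0)), (-45, np.float64(19.0)), (-15, np.float64(20.0)), (15, np.float64(6.0)), (45, np.float64(4.0)), (75, np.float64(6.0)), (105, np.float64(3.0)), (135, np.float64(5.0)), (165, np.float64(8.0))]
vial (90, 150) [(-165, np.float64(8.0)), (-135, np.float64(10.0)), (-105, np.float64(4.0)), (-75, np.float64(15.0)), (-45, np.float64(20.0)), (-15, np.float64(6.0)), (15, np.float64(5.0)), (45, np.float64(3.0)), (75, np.float64(1.0)), (105, np.float64(3.0)), (135, np.float64(8.0)), (165, np.float64(4.0))]
vial (150, 400) [(-165, np.float64(1.0)), (-135, np.float64(1.0)), (-105, np.float64(1.0)), (-75, np.float64(2.0)), (-45, np.float64(2.0)), (-15, np.float64(1.0)), (15, np.float64(1.0)), (45, np.float64(1.0)), (75, np.float64(2.0)), (105, np.float64(2.0))]
cup (35, 90) [(-165,
[... 582 characters left out ...]
, (165, np.float64(39.0))]
cup (150, 400) [(-45, np.float64(81.0)), (15, np.float64(79.0)), (45, np.float64(86.0)), (75, np.float64(156.0)), (105, np.float64(169.0)), (135, np.float64(108.0)), (165, np.float64(114.0))]
cap (35, 90) [(-105, np.float64(157.0)), (-75, np.float64(133.0)), (-45, np.float64(132.0)), (-15, np.float64(155.0)), (15, np.float64(113.0)), (45, np.float64(117.0)), (75, np.float64(106.0)), (105, np.float64(90.0)), (135, np.float64(91.0)), (165, np.float64(104.0))]
cap (90, 150) [(-75, np.float64(136.0)), (-45, np.float64(132.0)), (-15, np.float64(157.0)), (15, np.float64(130.0))]
cap (150, 400) [(-165, np.float64(168.0)), (15, np.float64(141.0)), (165, np.float64(165.0))]
```

Emit:
{"method": "step_arm", "body": {
  "plan": [
    {"offset":[4,-2.4,0],"rot":[0,0,0],"gripper":8.5},
    {"offset":[8,-4.8,0],"rot":[0,0,0],"gripper":8.5},
    {"offset":[12,-7.2,0],"rot":[0,0,0],"gripper":8.5},
    {"offset":[16,-9.6,0],"rot":[0,0,0],"gripper":8.5},
    {"offset":[20,-12,0],"rot":[0,0,0],"gripper":8.5},
    {"offset":[23.7,-14.2,0],"rot":[0,0,0],"gripper":8.5},
    {"offset":[23.7,-14.2,0],"rot":[0,0,0],"gripper":8.5},
    {"offset":[23.7,-14.2,0],"rot":[0,0,0],"gripper":8.5}
  ]
}}

```text
time_s: 2.15
eef_pos: [607.2, 28.2, 429.9]
ee_rot: [-0.0, 0.993, 0.117, -0.001]
force: [-0.6, -0.1, 0.6]
grip_width: 0.995
grip_force: 0.0
```

Run:
```python
from h import *
s=sense(); c=capture('wrist'); pickle.dump((c,s),open('w1.pkl','wb')); cv2.imwrite('pics/w1.png',c['color'][...,::-1])
print(s['eef_pos'],s['joints'])
hsv=cv2.cvtColor(c['color'],cv2.COLOR_RGB2HSV);H,S,V=[hsv[...,i] for i in range(3)]
P=cloud(c,s); m=(H>=4)&(H<18)&(S>150)&(P[...,2]>130)&(P[...,2]<230)
p=P[m]; print(m.sum(),np.nanmedian(p,0))
for z in range(130,225,10):
    q=p[(abs(p[:,2]-z)<5)]
    if len(q)>5: print(z,len(q),q.mean(0).round(1),q.min(0).round(),q.max(0).round())
```

```text
[607.22736378  28.18172165 429.93641443] [-1.46065553e-01  4.68119515e-01  9.55649625e-01 -2.12661858e-04
  1.71947045e+00  1.19070089e+00]
340 [620.03791423  30.38421356 198.28756991]
140 9 [625.8  57.7 142.4] [619.  22. 140.] [665. 292. 145.]
150 29 [630.   83.5 150.6] [618.  22. 145.] [665. 292. 155.]
160 28 [629.9  84.7 160.4] [618.  21. 155.] [665. 291. 165.]
170 25 [631.3  92.2 170.1] [618.  21. 165.] [665. 292. 175.]
180 28 [633.5 104.  180. ] [618.  21. 175.] [665. 293. 185.]
190 38 [631.1  91.4 190.4] [617.  21. 185.] [665. 297. 195.]
200 53 [619.7  28.8 201.2] [613.  20. 195.] [622.  36. 205.]
210 130 [615.5  28.5 209. ] [607.  20. 205.] [622.  35. 213.]
```

View pics/w1.png

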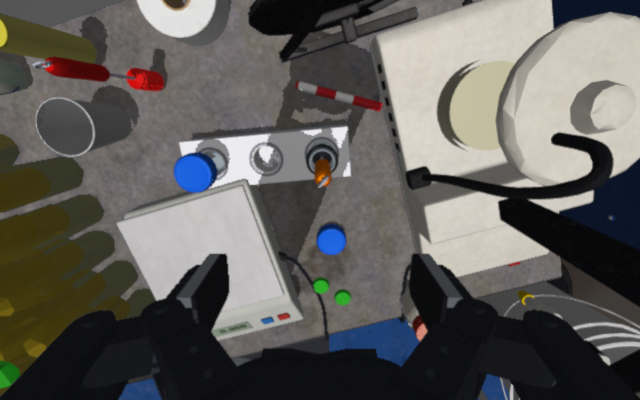

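The wrist view shows the brush at (322,170) in the right-hand socket, the cap at (331,239), the closed vial at (195,172), and the cup at (65,125). The nozzle at (418,178) is clear of the approach.

Run:
```python
from h import *
c,s=pickle.load(open('w1.pkl','rb'))
hsv=cv2.cvtColor(c['color'],cv2.COLOR_RGB2HSV);H,S,V=[hsv[...,i] for i in range(3)]
P=cloud(c,s); m=(H>=4)&(H<18)&(S>150)&(P[...,2]>125)&(P[...,2]<230)&(P[...,1]<70)
p=P[m]
for z in range(130,225,10):
    q=p[(abs(p[:,2]-z)<5)]
    if len(q)>5: print(z,len(q),q.min(0).round(1),q.max(0).round(1))
def fit(q):
    A=np.c_[2*q[:,:2],np.ones(len(q))]; x=np.linalg.lstsq(A,(q[:,:2]**2).sum(1),rcond=None)[0]; return x[:2].round(1),np.sqrt(x[2]+x[:2]@x[:2]).round(1)
# cap top rim via mask contour
m=((H>105)&(H<125)&(S>180)&(P[...,2]>18)&(P[...,2]<30)); q=P[m]; print('cap',m.sum(),q.min(0),q.max(0),q.mean(0))
m=((H>105)&(H<125)&(S>180)&(P[...,2]>112)&(P[...,2]<125)); q=P[m]; print('closed',m.sum(),q.min(0),q.max(0))
d=np.hypot(P[...,0]-584,P[...,1]-342); m=(P[...,2]>94)&(P[...,2]<106)&(d<60); q=P[m]; print('cup rim',m.sum(),q.min(0),q.max(0),fit(q))
d=np.hypot(P[...,0]-612,P[...,1]-28); m=(P[...,2]>105)&(P[...,2]<120)&(d<30); q=P[m]; print('vial rim',m.sum(),q.min(0),q.max(0),fit(q))
m=(P[...,2]>40)&(P[...,2]<52)&(P[...,0]>480)&(P[...,0]<680)&(P[...,1]>-30)&(P[...,1]<250)&(S<40)&(V>180); q=P[m]; print('rack',m.sum()); print(cv2.minAreaRect(q[:,:2].astype(np.float32)))
```

```text
140 8 [618.7  21.6 140. ] [622.4  34.4 144.6]
150 23 [617.7  21.8 145.2] [622.6  35.4 154.7]
160 22 [617.7  20.6 155.1] [622.1  35.2 164.9]
170 19 [618.   21.  165.3] [622.2  35.2 174.8]
180 20 [618.2  21.5 175. ] [622.3  35.2 184.8]
190 29 [616.9  20.7 185.3] [622.7  35.7 195. ]
200 53 [613.   19.6 195.1] [622.4  35.6 204.9]
210 130 [606.8  20.1 205. ] [621.8  34.8 213.5]
cap 606 [449.24185782 -47.33816902  18.29954112] [495.33383964   0.84884699  25.18391018] [472.94748535 -22.99596082  22.11364288]
closed 1138 [538.40635148 158.10161519 112.0024965 ] [586.42057974 205.44229021 118.58087557]
cup rim 522 [542.36271552 315.78015931  94.00636631] [615.5730146  390.38481444 100.77466693] (array([579.2, 352.2]), np.float64(35.6))
vial rim 202 [597.78293685  10.41300008 105.15869593] [631.51418557  45.25475922 114.10017932] (array([614.,  28.]), np.float64(15.7))
rack 2106
((587.2329711914062, 105.7769775390625), (71.93629455566406, 244.14959716796875), 18.57526969909668)
```

Emit:
{"method": "step_arm", "body": {
  "plan": [
    {"offset":[0.3,0.1,5],"rot":[0,0,0],"gripper":8.5},
    {"offset":[0.6,0.1,9],"rot":[0,0,0],"gripper":8.5},
    {"offset":[0.6,0.1,13],"rot":[0,0,0],"gripper":8.5},
    {"offset":[0.6,0.1,16.5],"rot":[0,0,0],"gripper":8.5},
    {"offset":[0.6,0.1,19.1],"rot":[0,0,0],"gripper":8.5},
    {"offset":[0.6,0.1,19.1],"rot":[0,0,0],"gripper":4},
    {"offset":[0.6,0.1,19.1],"rot":[0,0,0],"gripper":1.5},
    {"offset":[0.6,0.1,19.1],"rot":[0,0,0],"gripper":1.2},
    {"offset":[0.6,0.1,19.1],"rot":[0,0,0],"gripper":1.2},
    {"offset":[0.6,0.1,19.1],"rot":[0,0,0],"gripper":1.2}
  ],
  "squeeze": 50
}}

```text
time_s: 3.2
eef_pos: [613.4, 27.9, 241.3]
ee_rot: [0.001, 0.993, 0.116, 0.001]
force: [-0.0, -2.1, 3.0]
grip_width: 0.198
grip_force: 48.6
```

Emit:
{"method": "step_arm", "body": {
  "plan": [
    {"offset":[0,0,-1.5],"rot":[0,0,0],"gripper":1.2},
    {"offset":[0,0,-3],"rot":[0,0,0],"gripper":1.2},
    {"offset":[0,0,-4.5],"rot":[0,0,0],"gripper":1.2},
    {"offset":[0,0,-5.5],"rot":[0,0,0],"gripper":1.2},
    {"offset":[0,0,-5.5],"rot":[0,0,0],"gripper":1.2},
    {"offset":[0,0,-5.5],"rot":[0,0,0],"gripper":1.2}
  ]
}}

```text
time_s: 3.8
eef_pos: [612.9, 28.2, 294.4]
ee_rot: [-0.0, 0.993, 0.116, -0.0]
force: [0.7, 1.0, -2.3]
grip_width: 0.196
grip_force: 48.8
```

Run:
```python
from h import *
for n in('side',):
    c=capture(n); cv2.imwrite(f'pics/{n}2.png',cv2.resize(c['color'][110:270,250:450,::-1],None,fx=3.5,fy=3.5,interpolation=cv2.INTER_CUBIC))
```

```text
(no output)
```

View pics/side2.png

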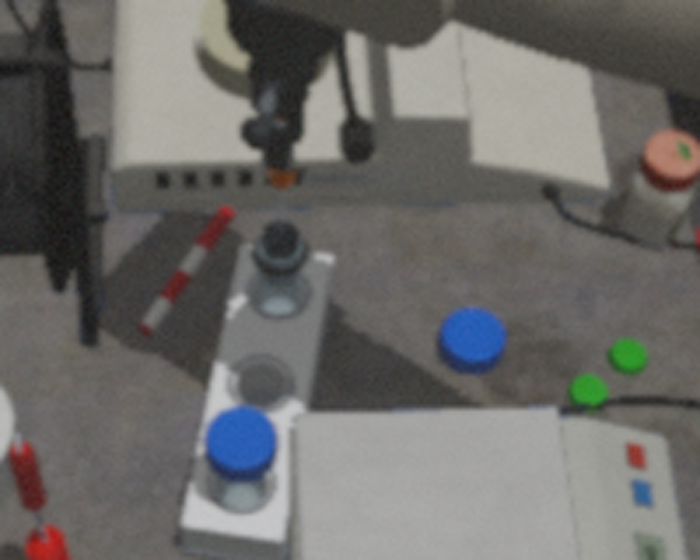

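The brush is lifted, with its bristles showing above the vial mouth at (280,240), and the vial has stayed in its socket. I'll complete both strokes and lift clear.

Emit:
{"method": "step_arm", "body": {
  "plan": [
    {"offset":[0,0,2],"rot":[0,0,0],"gripper":1.2},
    {"offset":[0,0,4],"rot":[0,0,0],"gripper":1.2},
    {"offset":[0,0,5.3],"rot":[0,0,0],"gripper":1.2},
    {"offset":[0,0,5.6],"rot":[0,0,0],"gripper":1.2},
    {"offset":[0,0,5.6],"rot":[0,0,0],"gripper":1.2},
    {"offset":[0,0,5.6],"rot":[0,0,0],"gripper":1.2}
  ]
}}

```text
time_s: 4.45
eef_pos: [613.2, 27.8, 239.5]
ee_rot: [0.001, 0.993, 0.116, 0.0]
force: [-0.4, -2.5, 5.2]
grip_width: 0.194
grip_force: 49.4
```

Emit:
{"method": "step_arm", "body": {
  "plan": [
    {"offset":[0,0,-1.5],"rot":[0,0,0],"gripper":1.2},
    {"offset":[0,0,-3],"rot":[0,0,0],"gripper":1.2},
    {"offset":[0,0,-4.5],"rot":[0,0,0],"gripper":1.2},
    {"offset":[0,0,-5.6],"rot":[0,0,0],"gripper":1.2},
    {"offset":[0,0,-5.6],"rot":[0,0,0],"gripper":1.2},
    {"offset":[0,0,-5.6],"rot":[0,0,0],"gripper":1.2}
  ]
}}

```text
time_s: 5.05
eef_pos: [613.0, 28.1, 294.3]
ee_rot: [0.0, 0.993, 0.116, -0.0]
force: [0.7, -0.5, 0.6]
grip_width: 0.196
grip_force: 48.9
```

Emit:
{"method": "step_arm", "body": {
  "plan": [
    {"offset":[0,0,2],"rot":[0,0,0],"gripper":1.2},
    {"offset":[0,0,4],"rot":[0,0,0],"gripper":1.2},
    {"offset":[0,0,5.3],"rot":[0,0,0],"gripper":1.2},
    {"offset":[0,0,5.6],"rot":[0,0,0],"gripper":1.2},
    {"offset":[0,0,5.7],"rot":[0,0,0],"gripper":1.2},
    {"offset":[0,0,5.7],"rot":[0,0,0],"gripper":1.2}
  ]
}}

```text
time_s: 5.65
eef_pos: [613.1, 28.0, 238.6]
ee_rot: [0.0, 0.993, 0.116, 0.0]
force: [-1.9, -0.9, 7.8]
grip_width: 0.196
grip_force: 49.8
```

Emit:
{"method": "step_arm", "body": {
  "plan": [
    {"offset":[0,0,-2],"rot":[0,0,0],"gripper":1.2},
    {"offset":[0,0,-5],"rot":[0,0,0],"gripper":1.2},
    {"offset":[0,0,-9],"rot":[0,0,0],"gripper":1.2},
    {"offset":[0,0,-13],"rot":[0,0,0],"gripper":1.2},
    {"offset":[0,0,-15],"rot":[0,0,0],"gripper":1.2},
    {"offset":[0.4,-3.5,-15],"rot":[0,0,0],"gripper":1.2},
    {"offset":[0.8,-7,-15],"rot":[0,0,0],"gripper":1.2},
    {"offset":[1.2,-11,-15],"rot":[0,0,0],"gripper":1.2},
    {"offset":[1.7,-15,-15],"rot":[0,0,0],"gripper":1.2},
    {"offset":[2.2,-19,-15],"rot":[0,0,0],"gripper":1.2},
    {"offset":[2.6,-23,-15],"rot":[0,0,0],"gripper":1.2},
    {"offset":[3.1,-27,-15],"rot":[0,0,0],"gripper":1.2}
  ]
}}

```text
time_s: 6.85
eef_pos: [580.4, 299.7, 387.4]
ee_rot: [-0.0, 0.993, 0.116, -0.001]
force: [0.3, -0.5, -1.0]
grip_width: 0.197
grip_force: 49.1
```

Run:
```python
from h import *
s=sense(); c=capture('wrist'); pickle.dump((c,s),open('w2.pkl','wb')); print(s['eef_pos'],s['joints'],s['grip_width'])
P=cloud(c,s)
def fit(q):
    A=np.c_[2*q[:,:2],np.ones(len(q))]; x=np.linalg.lstsq(A,(q[:,:2]**2).sum(1),rcond=None)[0]; return x[:2].round(1),np.sqrt(x[2]+x[:2]@x[:2]).round(1)
d=np.hypot(P[...,0]-579,P[...,1]-352); m=(P[...,2]>95)&(P[...,2]<104)&(d<55); q=P[m]; print('cup rim',m.sum(),q.min(0),q.max(0),fit(q))
cv2.imwrite('pics/w2.png',c['color'][...,::-1])
d=np.hypot(P[...,0]-575,P[...,1]-350)
for zl in ((100,150),(150,200),(200,260)):
    m=(P[...,2]>zl[0])&(P[...,2]<zl[1])&(d>45)&(d<130); q=P[m]; print(zl,len(q),q[:,0].min() if len(q) else'')
```

```text
[580.37724349 299.74647426 387.38185538] [2.97669381e-01 5.88297670e-01 8.75517938e-01 2.41701332e-04
 1.67881789e+00 1.63557946e+00] 0.19655707390088034
cup rim 366 [542.37283785 316.88266733  95.01382599] [615.39302941 389.90734715 101.73406143] (array([578.9, 353.3]), np.float64(35.6))
(100, 150) 2454 448.49567245546314
(150, 200) 2339 467.8358825203044
(200, 260) 2152 468.221433872739
```

View pics/w2.png

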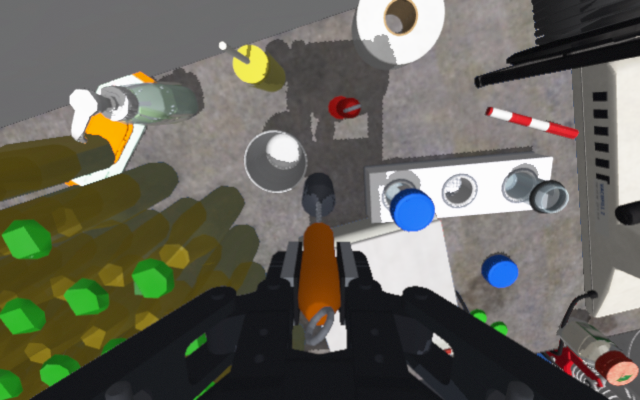

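The brush is held straight. The empty vial is at the right, (548,195), the cup at (277,160), and the test jar top at (250,62). I'll go over the cup, lower and release.

Emit:
{"method": "step_arm", "body": {
  "plan": [
    {"offset":[0.5,-3,0],"rot":[0,0,0],"gripper":1.2},
    {"offset":[0.9,-5.2,0],"rot":[0,0,0],"gripper":1.2},
    {"offset":[0.9,-5.2,2],"rot":[0,0,0],"gripper":1.2},
    {"offset":[0.9,-5.2,5],"rot":[0,0,0],"gripper":1.2},
    {"offset":[0.9,-5.2,8],"rot":[0,0,0],"gripper":1.2},
    {"offset":[0.9,-5.2,11],"rot":[0,0,0],"gripper":1.2},
    {"offset":[0.9,-5.2,13.5],"rot":[0,0,0],"gripper":1.2},
    {"offset":[0.9,-5.2,14.8],"rot":[0,0,0],"gripper":1.2},
    {"offset":[0.9,-5.2,14.8],"rot":[0,0,0],"gripper":1.2},
    {"offset":[0.9,-5.2,14.8],"rot":[0,0,0],"gripper":1.2}
  ]
}}

```text
time_s: 7.9
eef_pos: [578.0, 350.9, 241.0]
ee_rot: [-0.0, 0.993, 0.116, 0.001]
force: [-0.6, -0.3, 0.4]
grip_width: 0.197
grip_force: 49.1
```

Emit:
{"method": "step_arm", "body": {
  "plan": [
    {"offset":[0,0,0],"rot":[0,0,0],"gripper":2.5},
    {"offset":[0,0,0],"rot":[0,0,0],"gripper":4},
    {"offset":[0,0,0],"rot":[0,0,0],"gripper":5},
    {"offset":[0,0,0],"rot":[0,0,0],"gripper":6},
    {"offset":[0,0,0],"rot":[0,0,0],"gripper":6},
    {"offset":[0,0,0],"rot":[0,0,0],"gripper":6},
    {"offset":[0,0,-1],"rot":[0,0,0],"gripper":6},
    {"offset":[0,0,-3],"rot":[0,0,0],"gripper":6},
    {"offset":[0,0,-6],"rot":[0,0,0],"gripper":6},
    {"offset":[0,0,-10],"rot":[0,0,0],"gripper":6},
    {"offset":[0,0,-14],"rot":[0,0,0],"gripper":6}
  ]
}}

```text
time_s: 9.0
eef_pos: [577.3, 350.6, 382.2]
ee_rot: [-0.0, 0.993, 0.116, 0.0]
force: [0.5, 0.4, 1.2]
grip_width: 0.701
grip_force: 0.0
```

Run:
```python
from h import *
s=sense(); print(s['eef_pos'],s['force'],s['grip_width'])
c=capture('wrist'); a=c['color'][...,::-1]; b=capture('side')['color'][200:330,200:408,::-1]
cv2.imwrite('pics/w3.png',np.vstack([cv2.resize(a,None,fx=.75,fy=.75),cv2.resize(b,(480,300),interpolation=cv2.INTER_CUBIC)]))
```

```text
[577.26837802 350.57146412 382.24690323] [0.46126339 0.43345621 1.21614565] 0.701023490817233
```

View pics/w3.png

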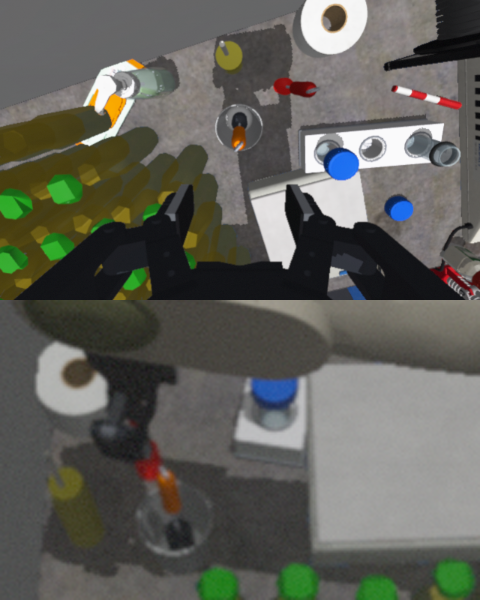

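The brush stands in the upright cup and is released: (238,130) in the upper, wrist view, and orange over the cup in the lower, side view. Next is the cap.

Emit:
{"method": "step_arm", "body": {
  "plan": [
    {"offset":[-2.1,3.8,0],"rot":[0,0,0],"gripper":8.5},
    {"offset":[-4.2,7.6,0],"rot":[0,0,0],"gripper":8.5},
    {"offset":[-6.3,11.4,0],"rot":[0,0,0],"gripper":8.5},
    {"offset":[-8.4,15.2,0],"rot":[0,0,0],"gripper":8.5},
    {"offset":[-10.5,19,0],"rot":[0,0,0],"gripper":8.5},
    {"offset":[-12.6,22.8,0],"rot":[0,0,0],"gripper":8.5},
    {"offset":[-14.7,26.6,0],"rot":[0,0,0],"gripper":8.5},
    {"offset":[-16.8,30.4,2],"rot":[0,0,0],"gripper":8.5},
    {"offset":[-18.8,34,5],"rot":[0,0,0],"gripper":8.5},
    {"offset":[-18.8,34,9],"rot":[0,0,0],"gripper":8.5},
    {"offset":[-18.8,34,13],"rot":[0,0,0],"gripper":8.5},
    {"offset":[-18.8,34,13],"rot":[0,0,0],"gripper":8.5}
  ]
}}

```text
time_s: 10.3
eef_pos: [471.4, -23.3, 246.3]
ee_rot: [-0.002, 0.993, 0.116, -0.004]
force: [0.4, -0.9, 0.9]
grip_width: 0.995
grip_force: 0.0
```

Run:
```python
from h import *
s=sense(); c=capture('wrist'); print(s['eef_pos'],s['ee_rot'],s['joints'])
hsv=cv2.cvtColor(c['color'],cv2.COLOR_RGB2HSV);H,S,V=[hsv[...,i] for i in range(3)]
P=cloud(c,s)
m=((H>100)&(H<128)&(S>150)&(P[...,2]>19)&(P[...,2]<30)&(P[...,0]>430)&(P[...,0]<510)&(abs(P[...,1]+23)<40)); q=P[m]; print('cap',m.sum(),q.min(0),q.max(0),q.mean(0), cv2.minEnclosingCircle(q[:,:2].astype(np.float32)))
```

```text
[471.36845731 -23.26946991 246.30518351] [-0.00172814  0.99326675  0.11577098 -0.00390567] [-2.98326501e-01  2.56635014e-01  1.73166222e+00  2.06176366e-05
  1.16183726e+00  1.04039708e+00]
cap 1896 [447.52667347 -48.01935862  19.00237219] [496.07999422   0.83755937  24.730215  ] [472.4028243  -23.33043658  21.96588064] ((471.552978515625, -23.527183532714844), 24.624330520629883)
```

Emit:
{"method": "step_arm", "body": {
  "plan": [
    {"offset":[0,0,4],"rot":[0,0,0],"gripper":8.5},
    {"offset":[0,0,8],"rot":[0,0,0],"gripper":8.5},
    {"offset":[0,0,12],"rot":[0,0,0],"gripper":8.5},
    {"offset":[0,0,14.5],"rot":[0,0,0],"gripper":8.5},
    {"offset":[0,0,15],"rot":[0,0,0],"gripper":8.5},
    {"offset":[0,0,15],"rot":[0,0,0],"gripper":8.5},
    {"offset":[0,0,15],"rot":[0,0,0],"gripper":8.5},
    {"offset":[0,0,15],"rot":[0,0,0],"gripper":8.5}
  ]
}}

```text
time_s: 11.15
eef_pos: [474.1, -23.6, 101.6]
ee_rot: [0.001, 0.993, 0.116, 0.001]
force: [-0.5, -0.1, 0.5]
grip_width: 0.996
grip_force: 0.0
```

Emit:
{"method": "step_arm", "body": {
  "plan": [
    {"offset":[-0.2,0,1.5],"rot":[0,0,0],"gripper":8.5},
    {"offset":[-0.2,0,2.5],"rot":[0,0,0],"gripper":8.5},
    {"offset":[-0.2,0,2.5],"rot":[0,0,0],"gripper":7},
    {"offset":[-0.2,0,2.5],"rot":[0,0,0],"gripper":5.5},
    {"offset":[-0.2,0,2.5],"rot":[0,0,0],"gripper":4.5},
    {"offset":[-0.2,0,2.5],"rot":[0,0,0],"gripper":4.5},
    {"offset":[-0.2,0,2.5],"rot":[0,0,0],"gripper":4.5},
    {"offset":[-0.2,0,2.5],"rot":[0,0,0],"gripper":4.5}
  ],
  "squeeze": 60
}}

```text
time_s: 11.95
eef_pos: [471.7, -24.0, 75.9]
ee_rot: [0.0, 0.993, 0.116, 0.001]
force: [-2.0, 0.3, 7.2]
grip_width: 0.567
grip_force: 60.9
```

Emit:
{"method": "step_arm", "body": {
  "plan": [
    {"offset":[0,0,-2],"rot":[0,0,0],"gripper":4.5},
    {"offset":[0,0,-5],"rot":[0,0,0],"gripper":4.5},
    {"offset":[0,0,-9],"rot":[0,0,0],"gripper":4.5},
    {"offset":[0,0,-13],"rot":[0,0,0],"gripper":4.5},
    {"offset":[0,0,-16],"rot":[0,0,0],"gripper":4.5},
    {"offset":[3,-0.4,-16],"rot":[0,0,0],"gripper":4.5},
    {"offset":[7,-0.8,-16],"rot":[0,0,0],"gripper":4.5},
    {"offset":[11,-1.3,-16],"rot":[0,0,0],"gripper":4.5},
    {"offset":[14,-1.7,-16],"rot":[0,0,0],"gripper":4.5},
    {"offset":[15,-1.8,-16],"rot":[0,0,0],"gripper":4.5},
    {"offset":[15,-1.8,-16],"rot":[0,0,0],"gripper":4.5},
    {"offset":[15,-1.8,-16],"rot":[0,0,0],"gripper":4.5}
  ]
}}

```text
time_s: 13.15
eef_pos: [612.6, 28.1, 235.1]
ee_rot: [0.0, 0.993, 0.116, -0.0]
force: [0.3, 0.6, -0.2]
grip_width: 0.568
grip_force: 62.2
```

Run:
```python
from h import *
s=sense(); c=capture('wrist'); print(s['eef_pos'],s['ee_rot'],s['force'],s['grip_width'],s['grip_force'])
hsv=cv2.cvtColor(c['color'],cv2.COLOR_RGB2HSV);H,S,V=[hsv[...,i] for i in range(3)]
P=cloud(c,s); m=(H>100)&(H<128)&(S>150)&(np.hypot(P[...,0]-613,P[...,1]-28)<45)&(P[...,2]>150)
q=P[m]; print('cap',m.sum(),q.min(0),q.max(0),np.nanmedian(q,0))
t=q[q[:,2]>np.percentile(q[:,2],97)-5]; print('top',len(t),t.mean(0))
A=np.c_[t[:,:2],np.ones(len(t))]; print('tilt',np.linalg.lstsq(A,t[:,2],rcond=None)[0][:2], t.min(0),t.max(0))
# vial rim as seen
d=np.hypot(P[...,0]-613,P[...,1]-28); r=(P[...,2]>108)&(P[...,2]<120)&(d<30); print('rim',r.sum(),P[r].min(0) if r.any() else '',P[r].max(0) if r.any() else '')
cv2.imwrite('pics/w4.png',c['color'][...,::-1])
```

```text
[612.56754156  28.10930994 235.05043807] [ 8.77962604e-06  9.93226954e-01  1.16190311e-01 -1.71480315e-04] [ 0.26743086  0.62320145 -0.20149175] 0.5681085400395294 62.20697393640876
cap 9260 [589.26660315   3.65652952 158.71123937] [637.8508377   54.57172575 183.44432289] [617.49696335  30.14609147 180.79773882]
top 8221 [614.8433232   29.62085776 180.82980322]
tilt [-0.0182717 -0.0025029] [589.26660315   3.99114891 177.19151624] [637.55038364  54.20170641 183.44432289]
rim 402 [613.33172414  10.87597628 108.01342148] [631.35305621  45.32884965 114.02512214]
```

View pics/w4.png

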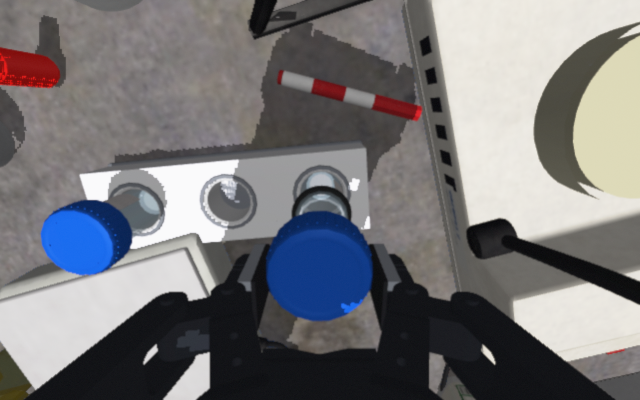

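The cap is gripped level and centred over the vial; the mouth with its black ring shows just behind it at (321,200). I'll lower until the lip encircles the mouth.

Emit:
{"method": "step_arm", "body": {
  "plan": [
    {"offset":[0.05,0.1,2],"rot":[0,0,0],"gripper":4.5},
    {"offset":[0.05,0.1,3.5],"rot":[0,0,0],"gripper":4.5},
    {"offset":[0.05,0.1,4.2],"rot":[0,0,0],"gripper":4.5},
    {"offset":[0.05,0.1,4.6],"rot":[0,0,0],"gripper":4.5},
    {"offset":[0.05,0.1,4.9],"rot":[0,0,0],"gripper":4.5},
    {"offset":[0.05,0.1,5.2],"rot":[0,0,0],"gripper":4.5},
    {"offset":[0.05,0.1,5.2],"rot":[0,0,0],"gripper":4.5},
    {"offset":[0.05,0.1,5.2],"rot":[0,0,0],"gripper":4.5}
  ],
  "squeeze": 80
}}

```text
time_s: 14.0
eef_pos: [613.8, 27.3, 183.2]
ee_rot: [0.0, 0.993, 0.116, 0.0]
force: [-0.2, 0.1, -0.6]
grip_width: 0.555
grip_force: 82.2
```

Emit:
{"method": "step_arm", "body": {
  "plan": [
    {"offset":[0,0,0.2],"rot":[0,0,0],"gripper":4.5},
    {"offset":[0,0,0.4],"rot":[0,0,0],"gripper":4.5},
    {"offset":[0,0,0.6],"rot":[0,0,0],"gripper":4.5},
    {"offset":[0,0,0.6],"rot":[0,0,0],"gripper":4.5}
  ]
}}

```text
time_s: 14.4
eef_pos: [614.1, 27.2, 177.5]
ee_rot: [0.0, 0.993, 0.116, 0.001]
force: [0.0, -0.5, 4.7]
grip_width: 0.561
grip_force: 82.7
```

On the ring now; pressing on.

Emit:
{"method": "step_arm", "body": {
  "plan": [
    {"offset":[0,0,0.1],"rot":[0,0,0],"gripper":4.5},
    {"offset":[0,0,0.2],"rot":[0,0,0],"gripper":4.5},
    {"offset":[0,0,0.3],"rot":[0,0,0],"gripper":4.5},
    {"offset":[0,0,0.4],"rot":[0,0,0],"gripper":4.5},
    {"offset":[0,0,0.4],"rot":[0,0,0],"gripper":4.5}
  ]
}}

```text
time_s: 14.9
eef_pos: [613.6, 27.4, 172.5]
ee_rot: [-0.0, 0.993, 0.116, -0.0]
force: [1.7, -0.3, -2.9]
grip_width: 0.56
grip_force: 82.5
```

It clicked: the force dropped. I'll press on to home.

Emit:
{"method": "step_arm", "body": {
  "plan": [
    {"offset":[0,0,0.1],"rot":[0,0,0],"gripper":4.5},
    {"offset":[0,0,0.2],"rot":[0,0,0],"gripper":4.5},
    {"offset":[0,0,0.3],"rot":[0,0,0],"gripper":4.5},
    {"offset":[0,0,0.3],"rot":[0,0,0],"gripper":4.5},
    {"offset":[0,0,0.3],"rot":[0,0,0],"gripper":4.5}
  ]
}}

```text
time_s: 15.4
eef_pos: [613.9, 27.2, 170.3]
ee_rot: [0.0, 0.993, 0.116, 0.0]
force: [1.1, -0.6, 3.3]
grip_width: 0.557
grip_force: 83.0
```

Emit:
{"method": "step_arm", "body": {
  "plan": [
    {"offset":[0,0,0.1],"rot":[0,0,0],"gripper":4.5},
    {"offset":[0,0,0.2],"rot":[0,0,0],"gripper":4.5},
    {"offset":[0,0,0.3],"rot":[0,0,0],"gripper":4.5},
    {"offset":[0,0,0.3],"rot":[0,0,0],"gripper":4.5},
    {"offset":[0,0,0.3],"rot":[0,0,0],"gripper":4.5}
  ],
  "squeeze": 110
}}

```text
time_s: 15.9
eef_pos: [614.8, 27.1, 170.2]
ee_rot: [0.001, 0.993, 0.116, 0.002]
force: [-3.8, -0.5, 20.7]
grip_width: 0.553
grip_force: 108.5
```

Solid stop at the expected home height with 20 N. Checking the cap height and the cup and brush.

Run:
```python
from h import *
s=sense(); c=capture('wrist'); print(s['eef_pos'],s['force'],s['wrist_torque'],s['grip_force'])
hsv=cv2.cvtColor(c['color'],cv2.COLOR_RGB2HSV);H,S,V=[hsv[...,i] for i in range(3)]
P=cloud(c,s); b=(H>100)&(H<128)&(S>150)
for n,q0 in dict(cap=(613,28),closed=(562,181)).items():
    m=b&(np.hypot(P[...,0]-q0[0],P[...,1]-q0[1])<40)&(P[...,2]>105); q=P[m]
    if len(q): t=q[q[:,2]>np.percentile(q[:,2],97)-5]; print(n,len(t),np.median(t,0),t.min(0),t.max(0),np.linalg.lstsq(np.c_[t[:,:2],np.ones(len(t))],t[:,2],rcond=None)[0][:2])
a=capture('side')['color'][140:330,200:440,::-1]
cv2.imwrite('pics/s5.png',np.vstack([cv2.resize(c['color'][...,::-1],(400,250)),cv2.resize(a,(400,317),interpolation=cv2.INTER_CUBIC)]))
```

```text
[614.76993331  27.12681181 170.24647422] [-3.76420943 -0.50354163 20.68144848] [-0.10300596  0.67186608  0.03840739] 108.534279987216
cap 8172 [617.61819732  28.70680301 115.88794143] [591.65296709   3.41657045 112.17139016] [639.85909017  52.82084663 119.02229679] [-0.02067434 -0.00648413]
closed 1835 [565.28711377 163.5471594  115.58182073] [541.98223484 156.4696374  112.07404573] [585.12318328 171.34175236 118.37562028] [-0.04272015  0.1150523 ]
```

View pics/s5.png

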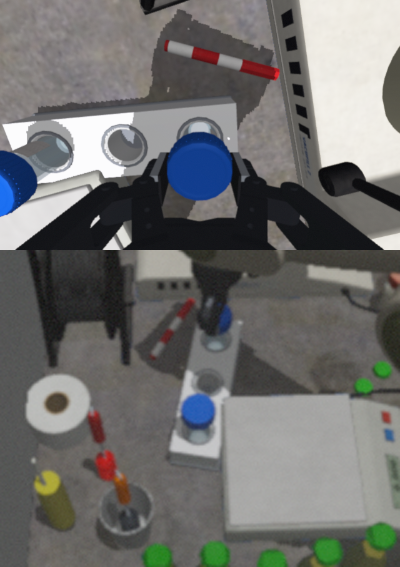

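The cap is home: its top matches the closed vial's at about z 116. The brush stands in the upright cup (122,495), and the bystanders have not moved. Handing in.

```bash
python3 -c "
from rig import *
print(sense()['force']); print(finish_job())"
```

```text
[-3.84298661 -0.60314122 21.04348778]
the job is handed in; nothing more can be done
None
```

The job is handed in: I worked the brush up and down twice and stood it in the cup, then snapped the cap fully home, finishing with about 21 N of push still on it; the hand-in returned no verdict.

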